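Draw the tube tray from under the bench shelf and stack it on its mate

ROBOT

A 7-joint arm with a two-finger parallel gripper is mounted at the origin on a cart in front of the work surface, level with it; the furniture and walls round the work are solid. World frame = base frame: x ahead of the robot, y to its left, z up, the work surface at z = 0. Lengths are in m, angles in rad, forces in N, time in s.
With the tool pointing down it reaches from about 0.35 to 0.9 m from the base axis. Payload 19.9 kg.
Tool frame: the origin (TCP) lies between the finger pads; the fingertips stand 11 mm ahead of it and the grasp point (between the pads) lies 8 mm behind it; z points along the fingers, y is the line along which they close (so a half turn about z gives the same grasp; the last joint's range is limited). The gripper opens to 85 mm and grips with 20 to 120 N. Pads are 22 mm wide; open, the fingers measure 114 mm over their backs; the gripper's body (76 mm by 85 mm) begins 54 mm behind the grasp point. The pads swing forward as they close: fully open they stand 13 mm farther back than shut.
Start: joints at [1.22, 0.417, -0.01, 1.614, 0.005, 1.111, -0.053], TCP at [0.19, -0.595, 0.242] pointing down, gripper open.
Joint ranges: [-2.81, 2.81], [-0.39, 2.02], [-1.27, 1.25], [0.06, 2.57], [-1.19, 4.33], [0.19, 2], [-2.82, 2.82]. Speed limits (rad/s): [1.89, 1.89, 2.39, 2.39, 3.01, 3.01, 3.01].

INTERFACE

Orientations are given as a 3x3 rotation matrix whose columns are the frame's x, y, z axes.
In Python, from workcell import manip, get_image gives the robot as it stands.
- The arm moves only by the tool drive_tool, never from a script. Its argument "moves" is a list that holds one entry, the list of rows, each a list of 7 numbers: the opening, from 0 (shut) to 1 (fully open), then the shift along the tool's x, y, z in m, then the turn, a rotation vector about the tool's x, y, z in degrees. In form: [[[grip, dx, dy, dz, ax, ay, az], ...]]. A call has 1 to 10 rows; each row is the pose to reach, as a shift and turn from the pose commanded when the call began, along the tool's axes at that moment; what a row does not reach only later rows make up. A row lasts 1/12 s, in which the tool goes at most 41.7 mm and 7.16 degrees, less where a joint would pass 70% of its speed; a pose out of reach is approached as far as the arm can. A call with a gripper value outside its range is refused whole. The fingers move at their own pace and stop on an object; "grip_force" is the grip in N (left out, the last holds). Time passes only in rows, so rows that repeat a pose let the fingers close. It gives the time, the measured TCP pose, the force, the opening and the grip force at its end, in the units of the state.
- manip.observe(): the state, without advancing time (a new reading comes with each control period).
- get_image(name): name is "side" or "top"; returns a dict with "frame" (480x640x3 uint8, red, green, blue), "intrinsics" (3x3 intrinsics, pixels), "k1" (the pictures are not rectified: a ray, as slopes to the right and down, at radius r is drawn at 1 + k1 r^2 times it, then the intrinsics apply), "extrinsics" (4x4, takes a point from camera to world coordinates). Camera axes: x right, y down, z forward; pixel columns grow to the right and rows downward; lengths in m; the calibration is good to about 2 mm. A picture is of the moment at which its call begins. There is no depth.
- manip.close_job(): hands the job in; it is judged then, once.
The state is a dict: "clock": time; "joint_pos": joint angles; "qvel": joint speeds; "joint_torque": joint torques, N m; "position": TCP position; "eef_rot": TCP orientation; "wrist_force": force on the tool from outside, world axes, zero at the start; "torque": the same for the moment, N m; "grip_width": finger opening in m; "grasp_force": force on a finger pad.
Only numpy, scipy, OpenCV 4.12 (cv2) and the standard library are available. Lean on these libraries where they do the work, as an engineer would, in place of code of your own. Each camera call takes 0.05 s, during which the arm holds its last target. There are 200 camera calls.

TASK

Draw the blue tube tray straight out from under the low bench shelf by its upright front pull until the whole tray stands clear of the shelf on the bench, and let go of it. Then take it across the ribbed grips at the middle of its long sides and, keeping it level so that its tubes stay in, lower it, without dropping it, onto the green tray with both pulls at the same end, until its four corner pins are fully home in the green tray's sockets. Then let go, and leave the green tray about where it stands and the things around undisturbed.

Things in the scene. Friction and masses are not known exactly. Their poses are not given: they have to be found in the camera images.
- tray_grip (a point): Middle of the blue tray, midway between the black ribbed grips on the outside of its long walls, 26 mm above its pin tips. The grips are 44 mm long (x), 16 mm high and 66 mm apart over their outer faces (y). The tray is 150 x 60 mm, x along it away from its pull, z up, 0.18 to 0.31 kg, two capped tubes loose in it. It starts on the bench under the shelf, only its front end and pull out in front.
- tray_pull (a point): Centre of the blue tray's upright black pull: a block 24 mm wide (y), 12 mm thick (x), 26 mm high, 103 mm from the tray's middle on its -x side and 26 mm above the pin tips when level. It swings loosely up and down on a hinge pin across the tray's front (22 mm from this point, along y), and stays where it is left: the tray cannot be lifted level by it.
- tray_rear (a point): Point on the blue tray's rear (+x) end, 76 mm from its middle, 26 mm above the pin tips: the last part of it to come out of the shelf.
- tray_pin (a point): Tip of one of the blue tray's four black corner pins, on which it stands. Pins: 10 mm long, 8 mm thick, the lower half tapered to 4.4 mm, at x = +-66, y = +-21.5 mm from the tray's middle. Above each is a square corner post, from 10 to 42 mm above the pin tip; the tray's floor is 10 to 13 mm and its wall tops 34 mm above the pin tips.
- base_tray_grip (a point): Middle of the green tray waiting on the open bench, of the same shape as the blue one (66 mm over its black grips): 26 mm above its pin tips and the bench; x along it away from its pull, z up. About 0.45 kg, not fastened, two capped tubes lie in it. With the pins home, the blue tray sits exactly 32 mm higher, post on post.
- base_tray_socket (a point): Mouth of one of the green tray's four sockets, in the tops of its corner posts, 42 mm above the bench: 11 mm square with a chamfered edge, 12 mm deep, at x = +-66, y = +-21.5 mm from the tray's middle.
- base_tray_pull (a point): Centre of the green tray's pull, hinged in the same way, 103 mm from its middle on its -x side, 26 mm above its pin tips.
- shelf: Low white bench shelf, fixed: 170 mm deep (x), 170 mm wide (y); the board's underside 52 mm and its top 60 mm above the bench, a side panel at each side, open in front (its -x side). The inside is 152 mm wide. Origin on the bench under its centre, front edge 85 mm from it on the -x side. A sample cup and two dropper bottles, up to 106 mm high, stand fixed on its rear half.
- tube_a_mid (a point): Middle of a capped sample tube, 88 mm long and 16 mm thick, lying lengthwise in the blue tray (purple cap); its z axis runs along the tube towards the cap.
- tube_b_mid (a point): Middle of a capped sample tube, 88 mm long and 16 mm thick, lying lengthwise in the blue tray (green cap); its z axis runs along the tube towards the cap.
- tube_c_mid (a point): Middle of a capped sample tube, 88 mm long and 16 mm thick, lying lengthwise in the green tray (yellow cap); its z axis runs along the tube towards the cap.
- tube_d_mid (a point): Middle of a capped sample tube, 88 mm long and 16 mm thick, lying lengthwise in the green tray (red cap); its z axis runs along the tube towards the cap.
- oil_bottle_mid (a point): Centre of a bystander: small dropper bottle with a black cap, 28 mm thick, 88 mm high, behind the green tray.
- lancet_carton_mid (a point): Centre of a bystander: blue and white carton 45 x 75 x 40 mm, near the bench edge right of the counter.
- counter_mid (a point): Centre of a bystander: grey hand tally counter 53 x 83 x 22 mm, lying to the right of the open bench in front of the shelf.
Not all that is in view belongs to the job. Leave any orange look-alike of the part that bears tube_c_mid alone.

How it is judged:
By the outcome, as a careful person would: the job done as asked, in the order asked, and still so for the second after the job is handed in, with the robot touching nothing.
It also fails if it takes over 51 s, if anything falls off the work surface, if the arm or the gripper's body presses on something with over 40 N, if the wrist force passes 120 N, or if a joint passes its speed limit or range.

## Working session

There is one attempt and no reset: what is moved stays moved. The work goes in short steps, Python scripts to look and compute and a tool call to move; the robot and the scene stay as the last step left them, time stands still between calls to the robot, and variables do not carry over. Pictures are saved under pics/ and viewed, at most 10 in all, crops included, and the job is handed in when it is done.

Besides the shell and the picture viewer there is one more tool, called after "Request:" by a JSON object that holds its "op" and its "data". drive_tool: Moves the arm, as the interface text tells. Its arguments: {"type":"object","properties":{"moves":{"type":"array","items":{"type":"array","items":{"type":"array","items":{"type":"number"}}}},"grip_force":{"type":"number"}},"required":["moves"]}

```bash
mkdir -p pics
cat > h.py <<'E'
import numpy as np,cv2
from workcell import manip,get_image
def grab(n,tag):
    d=get_image(n); cv2.imwrite(f'pics/{tag}.png',d['frame'][:,:,::-1]); np.savez(f'pics/{tag}.npz',**{k:np.array(d[k]) for k in ('frame','intrinsics','k1','extrinsics')}); return d
def ray(d,u,v):
    K=np.array(d['intrinsics']);k1=float(d['k1']);E=np.array(d['extrinsics'])
    p=np.array([(u-K[0,2])/K[0,0],(v-K[1,2])/K[1,1]]);q=p.copy()
    for _ in range(20): q=p/(1+k1*(q@q))
    return E[:3,3],E[:3,:3]@np.array([q[0],q[1],1])
def onz(d,u,v,z):
    o,r=ray(d,u,v); return o+r*(z-o[2])/r[2]
def proj(d,P):
    K=np.array(d['intrinsics']);k1=float(d['k1']);E=np.array(d['extrinsics'])
    c=E[:3,:3].T@(np.array(P)-E[:3,3]);q=c[:2]/c[2];q=q*(1+k1*(q@q))
    return np.array([K[0,0]*q[0]+K[0,2],K[1,1]*q[1]+K[1,2]])
E
python3 - <<'E'
from h import *
for n in('top','side'):
    d=grab(n,n+'0'); print(n,d['intrinsics'],d['k1'],np.round(d['extrinsics'],3))
s=manip.observe(); print(s)
E
```

```text
top [[580.06095303   0.         320.41867046]
 [  0.         580.06095303 237.96056706]
 [  0.           0.           1.        ]] -0.1440682404710827 [[-0.011 -0.982  0.189  0.325]
 [-1.     0.01  -0.008  0.194]
 [ 0.007 -0.189 -0.982  1.402]
 [ 0.     0.     0.     1.   ]]
side [[478.61313756   0.         328.24704217]
 [  0.         478.61313756 240.13793047]
 [  0.           0.           1.        ]] -0.06452687443684084 [[-0.85  -0.322  0.418  0.188]
 [-0.527  0.517 -0.674  0.815]
 [ 0.001 -0.793 -0.609  0.659]
 [ 0.     0.     0.     1.   ]]
{'clock': 0.1, 'joint_pos': array([ 1.22053458,  0.41793004, -0.01031398,  1.61406466,  0.00473788,
        1.11072656, -0.05302752]), 'qvel': array([ 1.08438600e-03, -2.18574868e-03, -7.94647442e-04, -2.66533788e-03,
       -4.91438899e-05, -1.64897355e-04,  7.99681480e-04]), 'joint_torque': array([ 9.95353294e-04, -8.65820646e+01,  6.80218153e-01, -4.35640919e+01,
        1.91999209e-02,  4.92664694e-03,  1.69981047e-05]), 'position': array([ 0.18982729, -0.59517571,  0.24173369]), 'eef_rot': array([[ 9.52708387e-01,  3.03885722e-01, -4.44113411e-04],
       [ 3.03886025e-01, -9.52707855e-01,  1.01290228e-03],
       [-1.15303794e-04, -1.09996036e-03, -9.99999388e-01]]), 'wrist_force': array([-0.18127836,  0.03878332, -1.37094489]), 'torque': array([0.0190935 , 0.00225568, 0.09742593]), 'grasp_force': 0.0, 'grip_width': 0.08512951034431891}
```

View pics/top0.png

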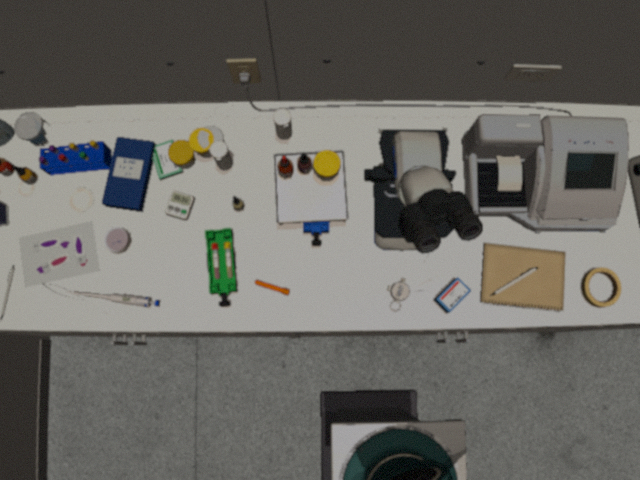

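View pics/side0.png

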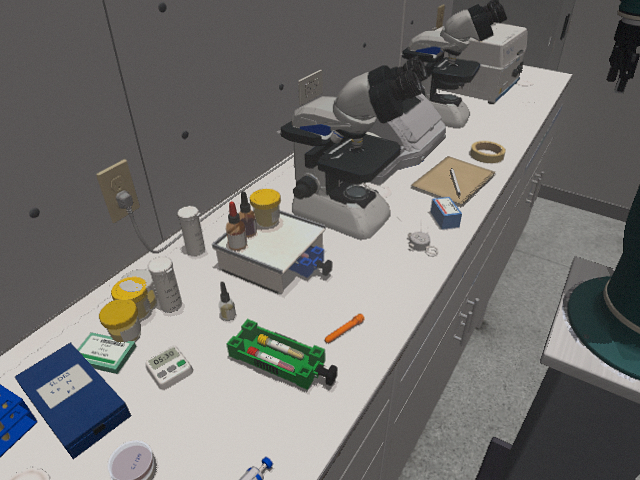

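The top view shows the green tray at about (222,262) with its pull at (224,300). The blue tray front sticks out of the shelf at (316,226) with its pull at (317,240). Other blue things are the rack at (75,157) and the slide box at (128,173), neither of them under the shelf with a black pull. The orange stick at (272,287) is to be left alone. One enlarged crop will confirm the blue tray.

Run:
```python
from h import *
t=np.load('pics/top0.npz');s=np.load('pics/side0.npz')
a=cv2.resize(t['frame'][140:320,190:370],(600,600),interpolation=2)[:,:,::-1][:, :400] if 0 else None
a=cv2.resize(t['frame'][205:310,195:335],None,fx=400/140,fy=400/140,interpolation=2)
b=cv2.resize(s['frame'][230:395,215:375],None,fx=2.5,fy=2.5,interpolation=2)
c=np.zeros((420,800,3),np.uint8);c[:a.shape[0],:400]=a;c[:b.shape[0],400:]=b
cv2.imwrite('pics/crop0.png',c[:,:,::-1])
f=t['frame'];h=cv2.cvtColor(f,cv2.COLOR_RGB2HSV)
def blob(m,z,name):
    n,l,st,ce=cv2.connectedComponentsWithStats(m.astype(np.uint8))
    for i in range(1,n):
        if st[i,4]>25:
            x,y=ce[i]
            if 190<x<380 and 190<y<320:
                pts=np.argwhere(l==i)[:,::-1].astype(np.float32)
                W=np.array([onz(t,u,v,z)[:2] for u,v in pts]);r=cv2.minAreaRect((W*1000).astype(np.float32))
                print(name,np.round(ce[i],1),st[i],np.round(W.mean(0),4),r)
blob((h[...,0]>45)&(h[...,0]<80)&(h[...,1]>120),.038,'green')
blob((h[...,0]>100)&(h[...,0]<130)&(h[...,1]>120),.038,'blue')
blob((h[...,2]<60),.035,'black')
```

```text
green [220.4 262.3] [ 206  229   30   66 1104] [0.5307 0.4216] ((531.8548583984375, 420.7285461425781), (156.49960327148438, 61.60557556152344), 5.467429161071777)
blue [316.1 226.9] [304 222  25  12 253] [0.6142 0.1925] ((612.7781982421875, 192.7358856201172), (57.76368713378906, 27.010326385498047), 89.44407653808594)
black [235.9 200.9] [234 198   5   7  26] [0.6816 0.3873] ((681.42724609375, 386.99554443359375), (15.250308990478516, 9.794482231140137), 1.1357709169387817)
black [316.  239.1] [313 233   8  12  67] [0.585 0.193] ((586.4332275390625, 191.8101806640625), (16.773571014404297, 26.881107330322266), 89.49998474121094)
black [224.1 299.6] [220 293  10  13  82] [0.4416 0.4115] ((443.1217956542969, 410.62689208984375), (28.654945373535156, 21.387357711791992), 0.9333100318908691)
```

View pics/crop0.png

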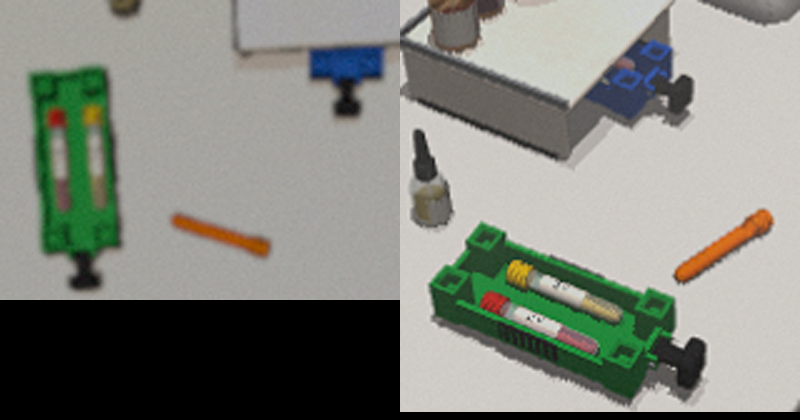

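The crop shows the blue tray front at top px (316,227) with its black pull at (316,241), side px (327,267). It is the only blue tray with a pull under the shelf. The green tray's pull is at top px (225,301), side px (332,375), and the orange thing is a tube to leave alone.

```bash
cat >> h.py <<'E'
from scipy.spatial.transform import Rotation as Ro
def tri(a,p,b,q):
    o1,d1=ray(a,*p);o2,d2=ray(b,*q);d1/=np.linalg.norm(d1);d2/=np.linalg.norm(d2)
    s=np.linalg.lstsq(np.c_[d1,-d2],o2-o1,rcond=None)[0];A=o1+s[0]*d1;B=o2+s[1]*d2
    return (A+B)/2,np.linalg.norm(A-B)
def goto(xyz,yaw):  # yaw deg of tool x in the world, tool down
    s=manip.observe();R=s['eef_rot'];c,n=np.cos(np.radians(yaw)),np.sin(np.radians(yaw))
    T=np.array([[c,n,0],[n,-c,0],[0,0,-1]])
    print('clk',round(s['clock'],2),'pos',np.round(s['position'],4),'shift',np.round(R.T@(np.array(xyz)-s['position']),4),'turn',np.round(Ro.from_matrix(R.T@T).as_rotvec(degrees=True),1))
E
python3 - <<'E'
from h import *
t=np.load('pics/top0.npz');s=np.load('pics/side0.npz')
print('bpull',tri(t,(316.4,240.9),s,(327,267)),onz(t,316.4,240.9,.026))
print('gpull',tri(t,(224.8,301.2),s,(331.8,374.8)),onz(t,224.8,301.2,.026))
for u,v,n in((395,278,'counter'),(428,248,'eyep')): print(n,onz(t,u,v,.3 if n=='eyep' else .02))
print('eyep',tri(t,(428,242),s,(412,70)))
# shelf front edge top z=.06: crop rows
for u,v in((278,223),(346,220)): print('shelf',onz(t,u,v,.06))
# green posts: outer corners of top view
g=t['frame'];
for u,v in((206,231),(232,229.5),(210.5,293),(236.5,291)): print(np.round(onz(t,u,v,.042),4))
for p in((.36,-.3,.26),(.38,.0,.26),(.45,.19,.26),(.57,.192,.12)): goto(p,0)
E
```

```text
bpull (array([0.58002865, 0.19109083, 0.02516922]), np.float64(0.005052179217282065)) [0.58223637 0.19208438 0.026     ]
gpull (array([0.435501  , 0.41028855, 0.02381295]), np.float64(0.006957967885774296)) [0.43858314 0.41123838 0.026     ]
counter [0.4907571  0.00410081 0.02      ]
eyep [ 0.51484322 -0.02380554  0.3       ]
eyep (array([ 0.51507695, -0.0076667 ,  0.37920629]), np.float64(0.00606179330992065))
shelf [0.61990135 0.28265573 0.06      ]
shelf [0.62560092 0.12145678 0.06      ]
[0.606  0.4572 0.042 ]
[0.6091 0.3944 0.042 ]
[0.4568 0.443  0.042 ]
[0.4611 0.3814 0.042 ]
clk 0.1 pos [ 0.1898 -0.5952  0.2417] shift [ 0.2518 -0.2295 -0.018 ] turn [-0.1  0.  17.7]
clk 0.1 pos [ 0.1898 -0.5952  0.2417] shift [ 0.362  -0.5093 -0.0177] turn [-0.1  0.  17.7]
clk 0.1 pos [ 0.1898 -0.5952  0.2417] shift [ 0.4865 -0.669  -0.0176] turn [-0.1  0.  17.7]
clk 0.1 pos [ 0.1898 -0.5952  0.2417] shift [ 0.6014 -0.6343  0.1224] turn [-0.1  0.  17.7]
```

Request:
{"op": "drive_tool", "data": {"moves": [[[1,0.06,-0.055,-0.004,0,0,4],[1,0.12,-0.11,-0.008,0,0,8],[1,0.19,-0.17,-0.012,0,0,12],[1,0.252,-0.23,-0.018,0,0,17.7],[1,0.252,-0.23,-0.018,0,0,17.7],[1,0.252,-0.23,-0.018,0,0,17.7],[1,0.252,-0.23,-0.018,0,0,17.7],[1,0.252,-0.23,-0.018,0,0,17.7],[1,0.252,-0.23,-0.018,0,0,17.7],[1,0.362,-0.509,-0.018,0,0,17.7]]]}}

```text
clock: 0.93
position: [0.3635, -0.2598, 0.2603]
eef_rot: [[1.0, -0.002, 0.0], [-0.002, -1.0, -0.001], [0.0, 0.001, -1.0]]
wrist_force: [-0.1, 0.1, -0.8]
grip_width: 0.0857
grasp_force: 0.0
```

Run:
```python
from h import *
for p in((.38,.0,.26),(.45,.19,.2),(.575,.1913,.10)): goto(p,2)
```

```text
clk 0.93 pos [ 0.3635 -0.2598  0.2603] shift [ 1.600e-02 -2.598e-01  1.000e-04] turn [ 0.  -0.  -2.1]
clk 0.93 pos [ 0.3635 -0.2598  0.2603] shift [ 0.0856 -0.45    0.06  ] turn [ 0.  -0.  -2.1]
clk 0.93 pos [ 0.3635 -0.2598  0.2603] shift [ 0.2106 -0.4516  0.16  ] turn [ 0.  -0.  -2.1]
```

Request:
{"op": "drive_tool", "data": {"moves": [[[1,0.016,-0.26,0,0,0,-2],[1,0.016,-0.26,0,0,0,-2],[1,0.016,-0.26,0,0,0,-2],[1,0.016,-0.26,0,0,0,-2],[1,0.016,-0.26,0,0,0,-2],[1,0.016,-0.26,0,0,0,-2],[1,0.086,-0.45,0.06,0,0,-2],[1,0.086,-0.45,0.06,0,0,-2],[1,0.086,-0.45,0.06,0,0,-2],[1,0.086,-0.45,0.06,0,0,-2]]]}}

```text
clock: 1.77
position: [0.4318, 0.1446, 0.2146]
eef_rot: [[0.999, 0.034, 0.001], [0.034, -0.999, 0.0], [0.001, -0.0, -1.0]]
wrist_force: [1.6, -2.0, 0.6]
grip_width: 0.0853
grasp_force: 0.0
```

Request:
{"op": "drive_tool", "data": {"moves": [[[1,0.02,-0.01,0,0,0,0],[1,0.06,-0.02,0.03,0,0,0],[1,0.09,-0.025,0.06,0,0,0],[1,0.1,-0.025,0.07,0,0,0],[1,0.1,-0.025,0.07,0,0,0]]]}}

```text
clock: 2.18
position: [0.5316, 0.1708, 0.1407]
eef_rot: [[0.999, 0.034, -0.005], [0.034, -0.999, -0.0], [-0.005, -0.0, -1.0]]
wrist_force: [-0.9, -1.1, 0.2]
grip_width: 0.0853
grasp_force: 0.0
```

Run:
```python
from h import *
goto((.578,.1913,.021),2)
d=grab('side','side1');t=grab('top','top1')
b=cv2.resize(d['frame'][200:320,230:400],None,fx=4,fy=4,interpolation=2)
cv2.imwrite('pics/crop1.png',b[:,:,::-1])
print(manip.observe()['joint_pos'])
```

```text
clk 2.18 pos [0.5316 0.1708 0.1407] shift [ 0.0477 -0.0189  0.1195] turn [-0.   0.3 -0.1]
[ 0.10045772  0.47912899 -0.59171416  1.85464254  0.33037947  0.90912715
 -2.18124987]
```

View pics/crop1.png

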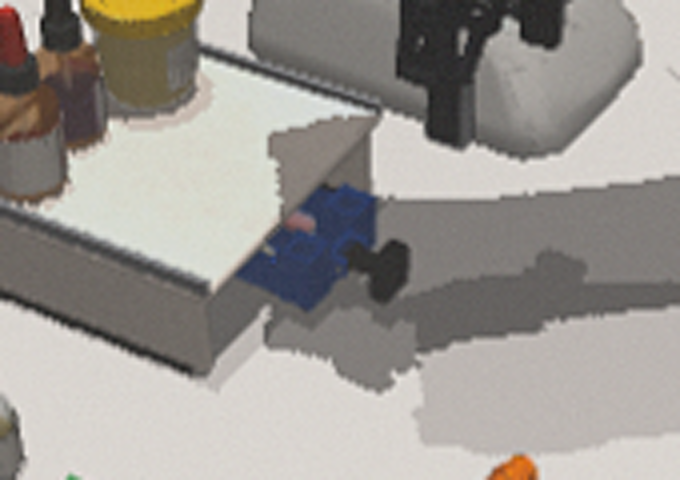

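The crop shows the pull upright at crop (388,270), i.e. image (327,267), with the gripper hovering in front. I descend and grip it across its width.

Request:
{"op": "drive_tool", "data": {"moves": [[[1,0.02,-0.015,0.02,0,0,0],[1,0.048,-0.019,0.04,0,0,0],[1,0.048,-0.019,0.07,0,0,0],[1,0.048,-0.019,0.1,0,0,0],[1,0.048,-0.019,0.119,0,0,0],[0.7,0.048,-0.019,0.119,0,0,0],[0.15,0.048,-0.019,0.119,0,0,0],[0,0.048,-0.019,0.119,0,0,0],[0,0.048,-0.019,0.119,0,0,0],[0,0.048,-0.019,0.119,0,0,0]]], "grip_force": 30}}

```text
clock: 3.12
position: [0.5787, 0.1919, 0.0277]
eef_rot: [[0.999, 0.035, 0.002], [0.035, -0.999, 0.001], [0.002, -0.0, -1.0]]
wrist_force: [-0.3, -2.0, 1.2]
grip_width: 0.0254
grasp_force: 0.4
```

Request:
{"op": "drive_tool", "data": {"moves": [[[0,0,0,0,0,0,0],[0,0,0,0,0,0,0],[0,-0.003,0,0,0,0,0],[0,-0.008,0,0,0,0,0],[0,-0.015,0,0,0,0,0],[0,-0.025,0,0,0,0,0],[0,-0.035,0,0,0,0,0],[0,-0.045,0,0,0,0,0]]]}}

```text
clock: 3.78
position: [0.5326, 0.1903, 0.0265]
eef_rot: [[0.999, 0.035, 0.001], [0.035, -0.999, 0.0], [0.001, -0.0, -1.0]]
wrist_force: [5.1, 0.6, 3.8]
grip_width: 0.0233
grasp_force: 33.6
```

Run:
```python
from h import *
f=grab('top','top2')
cv2.imwrite('pics/crop2.png',cv2.resize(f['frame'][190:320,190:350],None,fx=4,fy=4,interpolation=2)[:,:,::-1])
```

```text
(no output)
```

View pics/crop2.png

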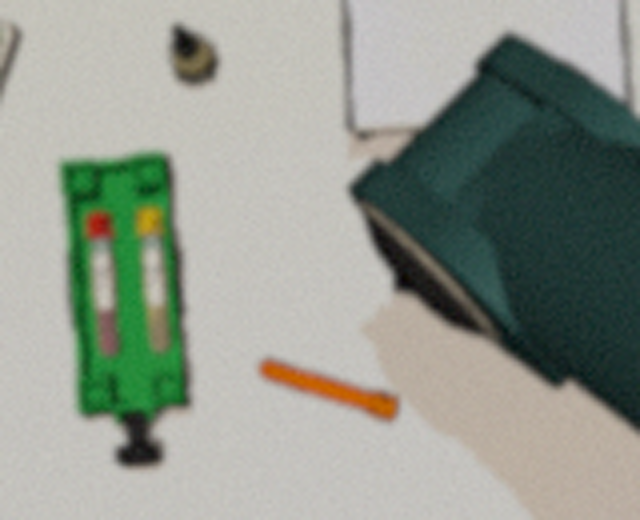

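The top view shows the arm hiding the blue tray, and the green tray and orange tube unchanged. The 5 N drag suggests the tray is following, so I carry on pulling.

Request:
{"op": "drive_tool", "data": {"moves": [[[0,-0.012,0,0,0,0,0],[0,-0.024,0,0,0,0,0],[0,-0.036,0,0,0,0,0],[0,-0.048,0,0,0,0,0],[0,-0.06,0,0,0,0,0],[0,-0.072,0,0,0,0,0],[0,-0.084,0,0,0,0,0],[0,-0.096,0,0,0,0,0],[0,-0.106,0,0,0,0,0],[0,-0.106,0,0,0,0,0]]]}}

```text
clock: 4.67
position: [0.4248, 0.1863, 0.0261]
eef_rot: [[0.999, 0.036, -0.001], [0.036, -0.999, -0.001], [-0.001, 0.001, -1.0]]
wrist_force: [-4.7, -0.7, 15.6]
grip_width: 0.0232
grasp_force: 34.9
```

Run:
```python
from h import *
d=grab('side','side3')
cv2.imwrite('pics/crop3.png',cv2.resize(d['frame'][190:400,210:490],None,fx=2.8,fy=2.8,interpolation=2)[:,:,::-1])
```

```text
(no output)
```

View pics/crop3.png

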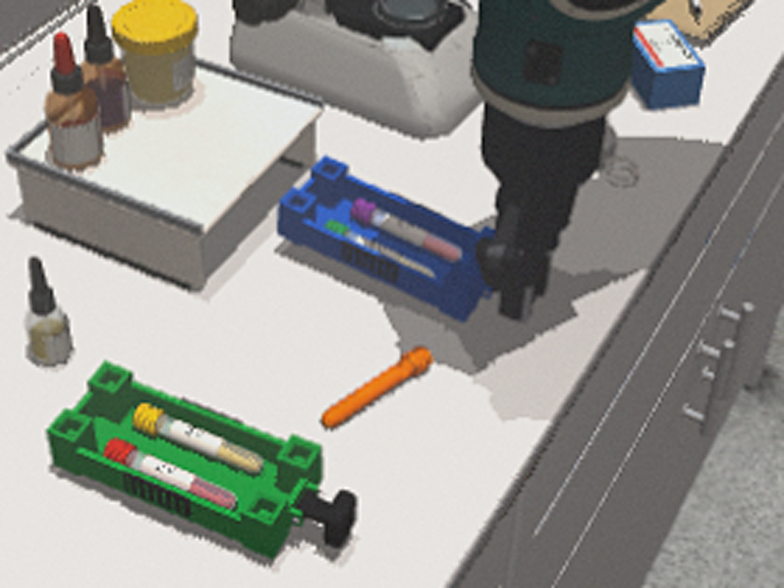

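The tray is out in front of the shelf, with its tubes in (tray in the crop from (280,200) to (490,290)). I pull it 10 mm more for margin, then release and rise.

Request:
{"op": "drive_tool", "data": {"moves": [[[0,-0.005,0,0,0,0,0],[0,-0.01,0,0,0,0,0],[0,-0.01,0,0,0,0,0],[0.5,-0.01,0,0,0,0,0],[0.6,-0.01,0,0,0,0,0],[0.6,-0.01,0,0,0,0,0],[0.6,-0.01,0,-0.02,0,0,0],[0.6,-0.01,0,-0.05,0,0,0],[0.6,-0.01,0,-0.09,0,0,0],[0.6,-0.01,0,-0.13,0,0,0]]]}}

```text
clock: 5.55
position: [0.4161, 0.1862, 0.1569]
eef_rot: [[0.999, 0.035, -0.003], [0.035, -0.999, 0.0], [-0.003, -0.0, -1.0]]
wrist_force: [0.6, -0.3, 0.4]
grip_width: 0.0513
grasp_force: 0.0
```

Request:
{"op": "drive_tool", "data": {"moves": [[[1,-0.01,0.04,-0.02,0,0,0],[1,-0.01,0.08,-0.04,0,0,0],[1,-0.01,0.12,-0.04,0,0,0],[1,-0.01,0.16,-0.04,0,0,0],[1,-0.01,0.16,-0.04,0,0,0]]]}}

```text
clock: 5.97
position: [0.4124, 0.0195, 0.1962]
eef_rot: [[1.0, 0.028, -0.0], [0.028, -1.0, -0.002], [-0.0, 0.002, -1.0]]
wrist_force: [-0.6, 0.3, -0.4]
grip_width: 0.0854
grasp_force: 0.0
```

Run:
```python
from h import *
t=grab('top','top4');s=grab('side','side4')
c=np.zeros((560,800,3),np.uint8)
c[:,:400]=cv2.resize(t['frame'][190:330,240:340],(400,560),interpolation=2)
b=cv2.resize(s['frame'][235:315,300:400],(400,320),interpolation=2);c[:320,400:]=b
cv2.imwrite('pics/crop4.png',c[:,:,::-1])
def rects(d,lo,hi,z,box):
    h=cv2.cvtColor(d['frame'],cv2.COLOR_RGB2HSV);m=((h[...,0]>lo)&(h[...,0]<hi)&(h[...,1]>120)&(h[...,2]>40)).astype(np.uint8)
    k=np.zeros_like(m);k[box[1]:box[3],box[0]:box[2]]=1;m*=k
    n,l,st,ce=cv2.connectedComponentsWithStats(m);i=1+np.argmax(st[1:,4])
    W=np.array([onz(d,u,v,z)[:2] for v,u in np.argwhere(l==i)])
    print(st[i],'mean',W.mean(0),cv2.minAreaRect((W*1000).astype(np.float32)))
rects(t,100,130,.036,(290,200,345,300));rects(t,45,80,.036,(195,215,245,310))
```

```text
[ 305  235   26   65 1139] mean [0.51827713 0.18988054] ((517.9882202148438, 190.02114868164062), (59.56600570678711, 153.6478729248047), 89.63640594482422)
[ 206  229   30   66 1101] mean [0.53126754 0.42190666] ((532.0206298828125, 421.062255859375), (156.9601287841797, 61.840763092041016), 5.541531085968018)
```

View pics/crop4.png

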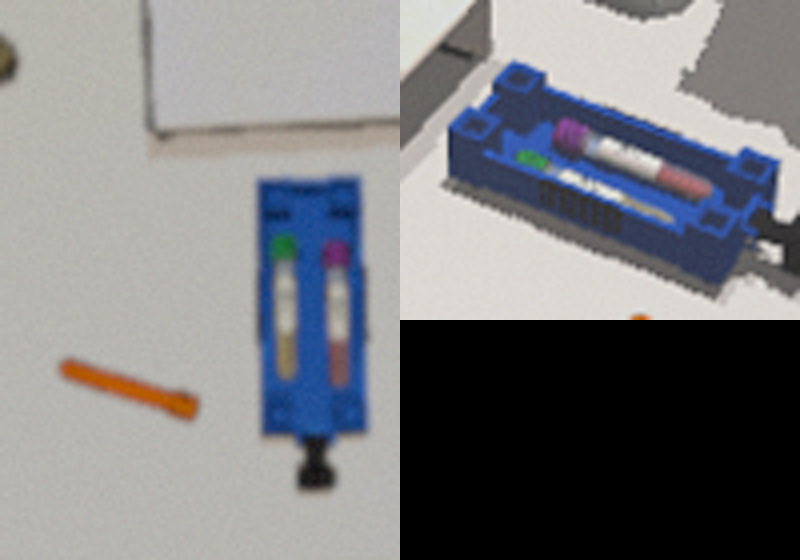

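The top crop shows the blue tray out on the bench, clear of the shelf edge by about 10 px. Its middle is near crop (313,307), and both tubes are in it. In the side crop the four blue post sockets are at (520,78), (475,122), (757,165) and (714,220). I'll measure both trays from those and from the green ones.

```bash
cat > fit.py <<'E'
from h import *
M=np.array([[66,-21.5],[66,21.5],[-66,-21.5],[-66,21.5]])/1000
def fit(W):
    c=W.mean(0);A=W-c;a=np.arctan2((M[:,0]*A[:,1]-M[:,1]*A[:,0]).sum(),(M*A).sum())
    R=np.array([[np.cos(a),-np.sin(a)],[np.sin(a),np.cos(a)]])
    return c,np.degrees(a),np.round(1000*(A-M@R.T),1)
E
python3 - <<'E'
from fit import *
s=np.load('pics/side4.npz');t=np.load('pics/top4.npz')
S={'blue':[(300+(u-400)/4,235+v/4) for u,v in((520,78),(475,122),(757,165),(714,220))],
 'green':[(210+u/2.8,190+v/2.8) for u,v in((110,377),(73,425),(299,452),(267,503))]}
for n,p in S.items():
    W=np.array([onz(s,u,v,.042)[:2] for u,v in p]);c,a,e=fit(W);print(n,c,a,e.tolist())
    # predicted positions in the top picture against the mask outline
    R=np.array([[np.cos(np.radians(a)),-np.sin(np.radians(a))],[np.sin(np.radians(a)),np.cos(np.radians(a))]])
    print([np.round(proj(t,[*(c+R@m),.042]),1).tolist() for m in np.array([[75,-30],[75,30],[-75,-30],[-75,30]])/1000])
# top: edge lines of each mask by row/col extent -> axis from row midpoints
h=cv2.cvtColor(t['frame'],cv2.COLOR_RGB2HSV)
for n,lo,hi,b in(('blue',100,130,(290,200,345,300)),('green',45,80,(195,215,245,310))):
    m=(h[...,0]>lo)&(h[...,0]<hi)&(h[...,1]>120)&(h[...,2]>40)
    P=[]
    for v in range(b[1],b[3]):
        u=np.flatnonzero(m[v,b[0]:b[2]])+b[0]
        if u.size and u[-1]-u[0]>=20:P.append((v,u[0],u[-1]))
    P=np.array(P);q=np.polyfit(P[:,0],P[:,1:].mean(1),1);v0,v1=P[0,0],P[-1,0]
    A,B=[onz(t,np.polyval(q,v),v,.038)[:2] for v in(v0,v1)];d=A-B
    print(n,v0,v1,P[[3,-4]].tolist(),'yaw',np.degrees(np.arctan2(d[1],d[0])),A,B)
E
```

```text
blue [0.51685819 0.1904469 ] 0.6335471734358546 [[-0.5, 1.1], [0.8, -0.8], [-0.4, -1.3], [0.2, 0.9]]
[[329.2, 235.5], [304.1, 236.0], [330.8, 298.2], [305.2, 298.8]]
green [0.53266507 0.42127853] 6.0248179144724245 [[-0.1, 0.4], [-1.2, -0.8], [0.7, 1.6], [0.7, -1.2]]
[[230.0, 229.0], [205.3, 231.8], [235.6, 291.0], [210.4, 293.8]]
blue 236 297 [[239, 305, 329], [294, 306, 330]] yaw 0.6268891596092104 [0.59192525 0.19097137] [0.4457363  0.18937181]
green 231 290 [[234, 206, 231], [287, 210, 235]] yaw 5.561313363030682 [0.60655123 0.42790247] [0.4641041  0.41403251]
```

Run:
```python
from h import *
for z in(.15,.10,.018): goto((.517,.1903,z),.6)
print(manip.observe()['joint_pos'])
```

```text
clk 6.07 pos [0.4125 0.0242 0.196 ] shift [ 0.1096 -0.1628  0.0459] turn [0.  0.  1.2]
clk 6.07 pos [0.4125 0.0242 0.196 ] shift [ 0.1096 -0.1628  0.0959] turn [0.  0.  1.2]
clk 6.07 pos [0.4125 0.0242 0.196 ] shift [ 0.1096 -0.1628  0.1779] turn [0.  0.  1.2]
[ 0.43345235  0.12685611 -0.59993487  2.14114305  0.09178917  0.89796815
 -1.75987896]
```

Request:
{"op": "drive_tool", "data": {"moves": [[[1,0.02,-0.04,0.0,0,0,1],[1,0.045,-0.08,0.0,0,0,1],[1,0.07,-0.12,0.01,0,0,1],[1,0.1,-0.155,0.03,0,0,1],[1,0.11,-0.163,0.05,0,0,1],[1,0.11,-0.163,0.08,0,0,1],[1,0.11,-0.163,0.09,0,0,1],[1,0.11,-0.163,0.09,0,0,1],[1,0.11,-0.163,0.09,0,0,1]]]}}

```text
clock: 6.82
position: [0.5164, 0.193, 0.1064]
eef_rot: [[1.0, 0.018, -0.001], [0.018, -1.0, 0.0], [-0.001, -0.0, -1.0]]
wrist_force: [0.6, 0.3, 0.2]
grip_width: 0.0857
grasp_force: 0.0
```

Run:
```python
from h import *
goto((.517,.1903,.018),.6)
print(manip.observe()['joint_pos'])
```

```text
clk 6.82 pos [0.5164 0.193  0.1064] shift [0.0007 0.0027 0.0884] turn [-0.   0.1  0.4]
[ 0.04854266  0.5264096  -0.58434664  1.89267029  0.3821864   0.83585057
 -2.28726235]
```

Request:
{"op": "drive_tool", "data": {"moves": [[[1,0,0.003,0.02,0,0,0.4],[1,0,0.003,0.045,0,0,0.4],[1,0,0.003,0.07,0,0,0.4],[1,0,0.003,0.088,0,0,0.4],[1,0,0.003,0.088,0,0,0.4],[1,0,0.003,0.088,0,0,0.4]]]}}

```text
clock: 7.32
position: [0.5174, 0.1896, 0.0195]
eef_rot: [[1.0, 0.01, 0.001], [0.01, -1.0, 0.0], [0.001, -0.0, -1.0]]
wrist_force: [0.8, 0.7, -0.2]
grip_width: 0.0852
grasp_force: 0.0
```

Request:
{"op": "drive_tool", "data": {"moves": [[[0.85,0,0,0,0,0,0],[0.75,0,0,0,0,0,0],[0.65,0,0,0,0,0,0],[0.5,0,0,0,0,0,0],[0.5,0,0,0,0,0,0],[0.5,0,0,0,0,0,0],[0.5,0,0,0,0,0,0]]], "grip_force": 70}}

```text
clock: 7.9
position: [0.5181, 0.19, 0.0204]
eef_rot: [[1.0, 0.01, 0.003], [0.01, -1.0, 0.001], [0.003, -0.0, -1.0]]
wrist_force: [-2.5, -2.1, 17.2]
grip_width: 0.065
grasp_force: 72.2
```

Request:
{"op": "drive_tool", "data": {"moves": [[[0.5,0,0,-0.003,0,0,0],[0.5,0,0,-0.008,0,0,0],[0.5,0,0,-0.018,0,0,0],[0.5,0,0,-0.03,0,0,0],[0.5,0,0,-0.045,0,0,0],[0.5,0,0,-0.06,0,0,0],[0.5,0,0,-0.075,0,0,0],[0.5,0,0,-0.09,0,0,0],[0.5,0,0,-0.09,0,0,0]]]}}

```text
clock: 8.65
position: [0.5182, 0.1903, 0.1117]
eef_rot: [[1.0, 0.01, 0.004], [0.01, -1.0, 0.001], [0.004, -0.001, -1.0]]
wrist_force: [1.5, 0.4, -2.0]
grip_width: 0.064
grasp_force: 77.8
```

Run:
```python
from h import *
s=manip.observe();print(s['position'],s['wrist_force'],s['torque'],s['joint_pos'],s['grip_width'])
d=grab('side','side5');t=grab('top','top5')
c=np.zeros((600,800,3),np.uint8)
c[:400]=cv2.resize(d['frame'][190:320,210:470],(800,400),interpolation=2)
c[400:,:300]=cv2.resize(t['frame'][190:320,190:385],(300,200),interpolation=2)
cv2.imwrite('pics/crop5.png',c[:,:,::-1])
```

```text
[0.51823355 0.19029983 0.11165501] [ 1.51753221  0.38652621 -1.9704004 ] [ 0.05553786 -0.08715404 -0.03803522] [ 0.05747643  0.51761579 -0.58801947  1.89165514  0.3786311   0.8397183
 -2.28643736] 0.0639711219836319
```

View pics/crop5.png

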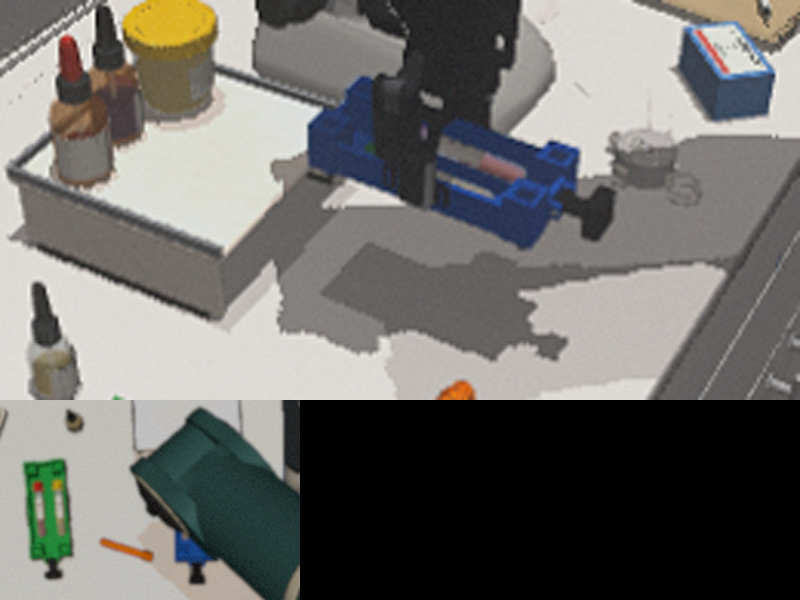

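Blue tray is lifted level with its tubes in. Its front sockets are at crop (562,152) and (525,187); the scene is otherwise unchanged.

Run:
```python
from fit import *
s=np.load('pics/side5.npz')
k=260/800
W=[onz(s,210+u*k,190+v*k,.1333)[:2] for u,v in((562,152),(525,187))];print(W,'mid',np.mean(W,0),'-> centre',np.mean(W,0)+[.066,.0007])
goto((.5337,.4213,.1117),5.8)
```

```text
[array([0.4505524 , 0.16959743]), array([0.45418238, 0.21048342])] mid [0.45236739 0.19004043] -> centre [0.51836739 0.19074043]
clk 8.75 pos [0.5173 0.1896 0.1088] shift [ 0.0188 -0.2315 -0.0028] turn [-0.  -0.1 -5.2]
```

Request:
{"op": "drive_tool", "data": {"moves": [[[0.5,0.001,-0.01,0,0,0,0],[0.5,0.003,-0.03,0,0,0,-0.5],[0.5,0.005,-0.057,0,0,0,-1],[0.5,0.008,-0.085,0,0,0,-2],[0.5,0.01,-0.113,0,0,0,-2.5],[0.5,0.012,-0.14,0,0,0,-3],[0.5,0.014,-0.168,0,0,0,-4],[0.5,0.016,-0.195,0,0,0,-4.5],[0.5,0.018,-0.218,0,0,0,-5],[0.5,0.018,-0.23,0,0,0,-5.2]]]}}

```text
clock: 9.58
position: [0.5311, 0.4234, 0.1069]
eef_rot: [[0.995, 0.104, -0.002], [0.104, -0.995, 0.001], [-0.002, -0.001, -1.0]]
wrist_force: [-0.7, 0.2, -2.0]
grip_width: 0.0647
grasp_force: 77.6
```

Request:
{"op": "drive_tool", "data": {"moves": [[[0.5,0,-0.001,0.005,0,0,0],[0.5,0,-0.001,0.012,0,0,0],[0.5,0,-0.001,0.02,0,0,0],[0.5,0,-0.001,0.025,0,0,0],[0.5,0,-0.001,0.025,0,0,0],[0.5,0,-0.001,0.025,0,0,0]]]}}

```text
clock: 10.08
position: [0.5326, 0.4199, 0.0826]
eef_rot: [[0.995, 0.1, -0.001], [0.1, -0.995, -0.001], [-0.001, 0.001, -1.0]]
wrist_force: [0.1, -1.1, -1.6]
grip_width: 0.0641
grasp_force: 77.7
```

Run:
```python
from h import *
d=grab('side','side6');t=grab('top','top6')
goto((.5332,.4213,.0704),5.8)
c=np.zeros((600,800,3),np.uint8)
c[:,:560]=cv2.resize(d['frame'][260:410,210:350],(560,600),interpolation=2)
c[:300,560:]=cv2.resize(t['frame'][220:320,180:260],(240,300),interpolation=2)
cv2.imwrite('pics/crop6.png',c[:,:,::-1])
s=manip.observe();print(s['wrist_force'],s['joint_pos'],s['eef_rot'])
```

```text
clk 10.18 pos [0.5328 0.4206 0.0834] shift [ 0.0005 -0.0007  0.013 ] turn [-0. -0. -0.]
[ 0.40012353  0.89224203 -2.22322562] [-0.33095504  0.7534752  -0.5680609   1.56512282  0.46577856  0.96078683
 -2.51710359] [[ 9.94951815e-01  1.00353348e-01  3.01660273e-04]
 [ 1.00353276e-01 -9.94951838e-01  2.45283425e-04]
 [ 3.24752456e-04 -2.13772593e-04 -9.99999924e-01]]
```

View pics/crop6.png

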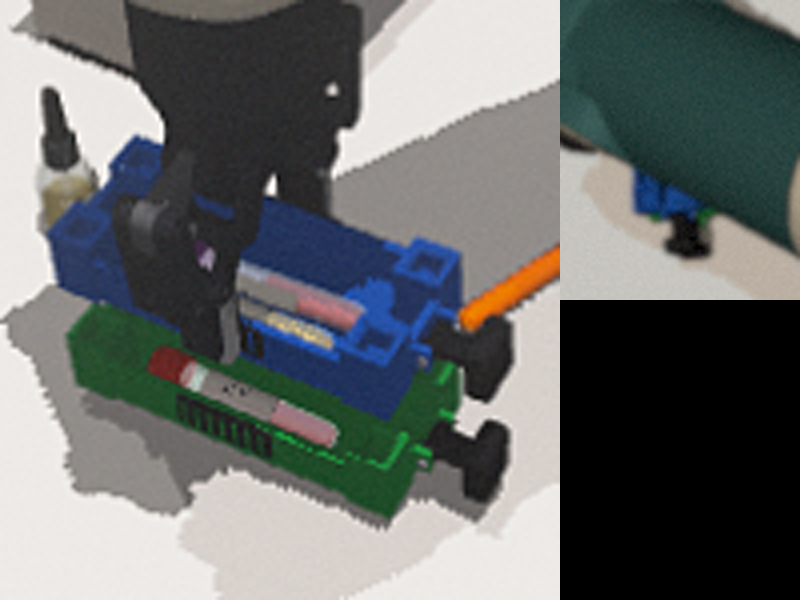

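The side crop shows the blue tray over the green one. Its post sockets are at crop (140,150), (85,228), (432,262) and (380,335). I compare its fitted pose with the green tray's.

Run:
```python
from fit import *
s=np.load('pics/side6.npz')
W=np.array([onz(s,210+u/4,260+v/4,.105)[:2] for u,v in((140,152),(85,226),(432,262),(380,337))]);c,a,e=fit(W);print(c,a,e.tolist())
```

```text
[0.53137772 0.42162115] 6.233419913855324 [[2.3, -0.7], [-1.2, 0.4], [-1.0, 0.8], [-0.1, -0.5]]
```

Request:
{"op": "drive_tool", "data": {"moves": [[[0.5,0.001,-0.0005,0.005,0,0,0],[0.5,0.001,-0.0005,0.01,0,0,0],[0.5,0.001,-0.0005,0.014,0,0,0],[0.5,0.001,-0.0005,0.017,0,0,0],[0.5,0.001,-0.0005,0.02,0,0,0],[0.5,0.001,-0.0005,0.022,0,0,0],[0.5,0.001,-0.0005,0.024,0,0,0],[0.5,0.001,-0.0005,0.024,0,0,0],[0.5,0.001,-0.0005,0.024,0,0,0]]]}}

```text
clock: 10.93
position: [0.5334, 0.4215, 0.059]
eef_rot: [[0.995, 0.101, -0.0], [0.101, -0.995, 0.0], [-0.0, -0.0, -1.0]]
wrist_force: [-0.2, -0.5, -1.7]
grip_width: 0.0646
grasp_force: 77.7
```

Pins are about 3 mm into the sockets with no contact force, so I continue.

Request:
{"op": "drive_tool", "data": {"moves": [[[0.5,0,0,0.001,0,0,0],[0.5,0,0,0.002,0,0,0],[0.5,0,0,0.003,0,0,0],[0.5,0,0,0.004,0,0,0],[0.5,0,0,0.005,0,0,0],[0.5,0,0,0.006,0,0,0],[0.5,0,0,0.006,0,0,0],[0.5,0,0,0.006,0,0,0]]]}}

```text
clock: 11.6
position: [0.5334, 0.4214, 0.053]
eef_rot: [[0.995, 0.101, -0.0], [0.101, -0.995, 0.0], [-0.0, -0.0, -1.0]]
wrist_force: [-0.1, -0.4, -2.0]
grip_width: 0.0643
grasp_force: 77.9
```

Request:
{"op": "drive_tool", "data": {"moves": [[[0.5,0,0,0.001,0,0,0],[0.5,0,0,0.002,0,0,0],[0.5,0,0,0.002,0,0,0],[0.5,0,0,0.002,0,0,0]]]}}

```text
clock: 11.93
position: [0.5336, 0.4217, 0.0525]
eef_rot: [[0.995, 0.101, 0.001], [0.101, -0.995, 0.0], [0.001, -0.0, -1.0]]
wrist_force: [-5.8, -5.8, 18.6]
grip_width: 0.0647
grasp_force: 80.2
```

Contact came at the expected home height (0.0525). I release and rise.

Request:
{"op": "drive_tool", "data": {"moves": [[[0.5,0,0,0,0,0,0],[0.85,0,0,-0.001,0,0,0],[1,0,0,-0.001,0,0,0],[1,0,0,-0.001,0,0,0],[1,0,0,-0.005,0,0,0],[1,0,0,-0.015,0,0,0],[1,0,0,-0.035,0,0,0],[1,0,0,-0.065,0,0,0],[1,0,0,-0.1,0,0,0],[1,0,0,-0.12,0,0,0]]], "grip_force": 20}}

```text
clock: 12.77
position: [0.5339, 0.4223, 0.1755]
eef_rot: [[0.995, 0.101, 0.002], [0.101, -0.995, 0.002], [0.003, -0.002, -1.0]]
wrist_force: [0.5, 0.0, -0.1]
grip_width: 0.0855
grasp_force: 0.0
```

Request:
{"op": "drive_tool", "data": {"moves": [[[1,-0.02,0.03,-0.01,0,0,0],[1,-0.04,0.07,-0.02,0,0,0],[1,-0.06,0.11,-0.02,0,0,0],[1,-0.08,0.15,-0.02,0,0,0],[1,-0.1,0.19,-0.02,0,0,0],[1,-0.1,0.23,-0.02,0,0,0],[1,-0.1,0.23,-0.02,0,0,0]]]}}

```text
clock: 13.35
position: [0.4568, 0.1768, 0.1916]
eef_rot: [[0.995, 0.096, 0.001], [0.096, -0.995, -0.003], [0.0, 0.003, -1.0]]
wrist_force: [1.6, -0.3, 0.4]
grip_width: 0.0854
grasp_force: 0.0
```

Run:
```python
from h import *
d=grab('side','side7');t=grab('top','top7')
c=np.zeros((600,800,3),np.uint8)
c[:,:560]=cv2.resize(d['frame'][260:410,210:350],(560,600),interpolation=2)
c[:300,560:]=cv2.resize(t['frame'][220:320,180:260],(240,300),interpolation=2)
cv2.imwrite('pics/crop7.png',c[:,:,::-1])
```

```text
(no output)
```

View pics/crop7.png

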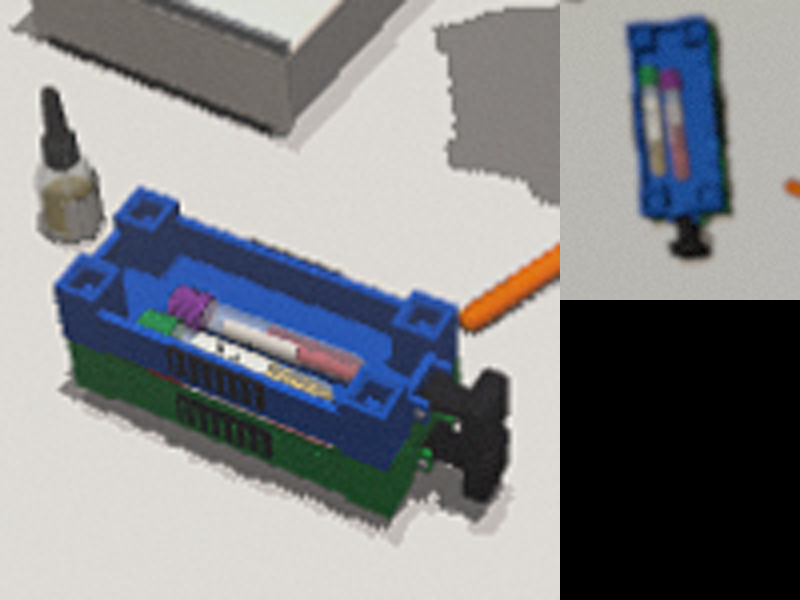

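The blue tray sits level on the green one with posts stacked, both pulls at the same end (crop (480,430)) and its tubes in. The bottle and orange tube have not moved.

```bash
python3 -c "
from workcell import manip
print(manip.close_job())"
```

```text
the job is handed in; nothing more can be done
None
```

I drew the blue tray out, let it go, then set it onto the green tray with its pins home at the expected height, both pulls at the same end and its tubes still in; I handed the job in at about 13.5 s with the gripper clear.

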